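# Turn the packing carousel to the masking tape

### The job

Turn the round carousel on the packing table by pushing at its rim until the low roll of masking tape stands right at the pointer on the carousel's foot, lined up with it. Push gently with the fingertips, without gripping anything: do not touch or lift the rolls that stand on the carousel, leave all three standing on it, and leave the things around it where they are.

Things in the scene. Friction and masses are not known exactly. Their poses are not given: they have to be found in the camera images.
- carousel_base: fixed black foot of the carousel; origin on the turning axis at table level, z up. Its -x axis is the pointer direction, roughly towards the robot: a flat tongue 34 mm wide, 8 mm high reaches out from under the tray to 187 mm from the axis and carries an aluminium arrowhead (top 16 mm above the table, 170 to 199 mm from the axis) that points at the axis.
- carousel (a joint): turning angle q of the tray about its vertical axis, rad, counter-clockwise from above positive; turns either way, more than a full turn, needs about 1.5 N at the rim and stays where it is left. Tray: round plywood disc 308 mm across, top face 35 mm above the table. The middles of its 5 rim gaps lie at angles q + k*72 degrees (k = 0..4), counter-clockwise from the foot's -x axis.
- rim_gap (a point): middle of one of the 5 rim gaps (k = 0), on the tray's top face, 148 mm from the axis; it turns with the tray. A grey rim wall 12 mm thick (142 to 154 mm from the axis), top 70 mm above the table, stands round the tray in 5 equal arcs with round ends; the 5 gaps between are 72 mm wide. A fingertip standing in a gap turns the tray by pushing the end of an arc.
- masking_roll: the roll of masking tape: beige ring, 100 mm across and only 25 mm high, loose, lying flat on the tray; origin at the centre of its underside. Its centre is about 70 mm from the carousel axis; the rolls change places between runs. It has to come to the pointer: its centre on the foot's -x axis.
- label_roll_1: white roll of labels, 96 mm across, 50 mm high, loose, lying flat on the tray about 70 mm from the axis; origin at the centre of its underside. Not to be touched.
- label_roll_2: yellowish roll of labels, 80 mm across, 50 mm high, loose, lying flat on the tray about 70 mm from the axis; origin at the centre of its underside. Not to be touched.
- stapler: desk stapler, 32 x 138 x 48 mm, loose on the table left of the carousel; origin at the centre of its underside, long along its y. Leave alone.
- small_carton: closed carton, 68 x 120 x 51 mm, loose on the table right of the carousel; origin at the centre of its underside, long along its y. Leave alone.
- black_pot: open black plastic pot, 76 mm across, 58 mm high, loose on the table to the left and nearer the robot than the carousel; origin at the centre of its underside. Leave alone.
Things that resemble listed ones, but are neither listed nor needed, are in the scene too. Leave any red or yellow look-alike of the masking_roll alone.

How it is judged:
At the end, for the whole second after the job is handed in: The masking roll's centre is on the pointer's side of the carousel, at least 45 mm from the axis and within 14 mm of the line from the axis to the pointer; the carousel is at rest (under 0.03 rad/s); all three rolls lie flat on the tray, centres within 105 mm of the axis (x of masking_roll in the frame of carousel_base below -0.045 m and y of masking_roll in the frame of carousel_base between -0.014 and 0.014 m and velocity of joint carousel between -0.03 and 0.03 rad/s and z of masking_roll in the frame of carousel_base between 0.03 and 0.041 m and horizontal distance between each of masking_roll, label_roll_1, label_roll_2 and carousel_base below 0.105 m and angle between each of masking_roll, label_roll_1, label_roll_2's own z axis and vertical below 0.1 rad and z of label_roll_1 in the frame of carousel_base between 0.03 and 0.041 m and z of label_roll_2 in the frame of carousel_base between 0.03 and 0.041 m); the robot touches nothing.
It fails at once if a roll on the carousel is touched by the fingers or the arm (contact force between any of the fingers, the arm and masking_roll above 0.5 N or contact force between any of the fingers, the arm and label_roll_1 above 0.5 N or contact force between any of the fingers, the arm and label_roll_2 above 0.5 N).
It fails at once if a roll is lifted off the carousel (z of any of masking_roll, label_roll_1, label_roll_2 in the frame of carousel_base above 0.05 m).
It fails at once if the carousel is gripped or pushed hard (over 20 N) (contact force between the fingers and carousel_base above 20 N).
It fails at once if the stapler, small carton or black pot is moved more than 20 mm (distance of any of stapler, small_carton, black_pot from where it was at the start of the episode above 0.02 m).
It also fails if it takes over 51 s, if anything falls off the work surface, if the arm or the gripper's body presses on something with over 40 N, if the wrist force passes 120 N, or if a joint passes its speed limit or range.

### The arm

A 6-joint arm with a two-finger parallel gripper is mounted at the origin on a cart in front of the work surface, level with it; the furniture and walls round the work are solid. World frame = base frame: x ahead of the robot, y to its left, z up, the work surface at z = 0. Lengths are in m, angles in rad, forces in N, time in s.
With the tool pointing down it reaches from about 0.425 to 0.95 m from the base axis. Payload 3.5 kg.
Tool frame: the origin (TCP) lies on the centre line of the jaws, within the pads' length; the fingertips stand 17 mm ahead of it and the grasp point (between the pads) lies 2 mm behind it; z points along the fingers, y is the line along which they close (so a half turn about z gives the same grasp; the last joint's range is limited). The gripper opens to 85 mm and grips with 20 to 120 N. Pads are 22 mm wide; open, the fingers measure 114 mm over their backs; the gripper's body (76 mm by 85 mm) begins 54 mm behind the grasp point. The pads swing forward as they close: fully open they stand 13 mm farther back than shut.
Start: joints at [-1.371, 0.286, 1.577, -0, 1.279, -0.15], TCP at [0.231, -0.634, 0.248] pointing down, gripper open.
Joint ranges: [-2.77, 2.77], [-0.9, 2.22], [0.21, 2.48], [-1.53, 4.67], [0.24, 2.81], [-2.84, 2.84]. Speed limits (rad/s): [2.79, 2.79, 3.14, 3.14, 3.14, 3.14].

### API

Orientations are given as a unit quaternion [x, y, z, w].
In Python, from plant import ctrl gives the robot as it stands. The module is installed in compiled form; this text tells all that it offers.
- The arm moves only by the tool drive_tool, never from a script. Its argument "moves" is a list of rows, each a list of 3 entries, a list of its own where there are three numbers: the turn, a rotation vector about the tool's x, y, z in rad, then the shift along the tool's x, y, z in m, then the finger opening in m, from 0 to 0.0854. A call has 1 to 5 rows; each row shifts and turns the commanded pose from where the row before left it, along the tool's axes as they then stand; what a row does not reach is not made up. A row lasts 1/8 s, in which the tool goes at most 62.5 mm and 10.7 degrees, less where a joint would pass 70% of its speed; a pose out of reach is approached as far as the arm can. A call with a gripper value outside its range is refused whole. The fingers move at their own pace and stop on an object; "grip_force" is the grip in N (left out, the last holds). Time passes only in rows, so rows that do not move let the fingers close. It gives the time, the measured TCP pose, the force, the opening and the grip force at its end, in the units of the state.
- ctrl.get_state(): the state, without advancing time (a new reading comes with each control period).
- ctrl.read_camera(name): name is "side" or "top" or "wrist"; returns a dict with "image" (480x640x3 uint8, red, green, blue), "fx", "fy", "cx", "cy" (pixels), "dist" ([k1, k2, p1, p2, k3] as OpenCV has them; the pictures are not rectified), "R" (3x3) and "t" (3): a world point X has camera coordinates R X + t. Camera axes: x right, y down, z forward; pixel columns grow to the right and rows downward; lengths in m; the calibration is good to about 2 mm. A picture is of the moment at which its call begins. There is no depth.
- ctrl.sign_off(): hands the job in; it is judged then, once.
The state is a dict: "time": time; "qpos": joint angles; "dq": joint speeds; "joint_efforts": joint torques, N m; "eef_pos": TCP position; "tcp_rot": TCP orientation; "contact_force": force on the tool from outside, world axes, zero at the start; "wrist_torque": the same for the moment, N m; "opening": opening from 0.0 (shut) to 1.0 (fully open); "finger_force": force on a finger pad.
Only numpy, scipy, OpenCV 4.12 (cv2) and the standard library are available. Lean on these libraries where they do the work, as an engineer would, in place of code of your own. Each camera call takes 0.05 s, during which the arm holds its last target. There are 200 camera calls.

## Working session

There is one attempt and no reset: what is moved stays moved. The work goes in short steps, Python scripts to look and compute and a tool call to move; the robot and the scene stay as the last step left them, time stands still between calls to the robot, and variables do not carry over. Pictures are saved under pics/ and viewed, at most 10 in all, crops included, and the job is handed in when it is done.

Besides the shell and the picture viewer there is one more tool, called after "Call:" as a command line: name --argument value ..., lists and objects as JSON in quotes. drive_tool: Moves the arm, as the interface text tells. Its arguments: {"type":"object","properties":{"moves":{"type":"array","items":{"type":"array"}},"grip_force":{"type":"number"}},"required":["moves"]}

```bash
mkdir -p pics
python3 - <<'E'
from plant import ctrl
import cv2,json
for n in ("top","side"):
    c=ctrl.read_camera(n); cv2.imwrite(f"pics/{n}0.png",c["image"][:,:,::-1])
    print(n,c["fx"],c["fy"],c["cx"],c["cy"],c["dist"],c["R"],c["t"])
s=ctrl.get_state();print(s)
E
```

```text
top 571.2147497623286 571.2147497623286 320.73865688594816 235.88552946854026 [-0.11586648  0.          0.          0.          0.        ] [[ 0.37000039 -0.92902959 -0.00193006]
 [-0.83171471 -0.33031614 -0.44625318]
 [ 0.41394488  0.16671911 -0.89490468]] [-0.17904923  0.45527576  1.2901664 ]
side 593.464822156471 593.464822156471 320.4258023771824 234.57596425207174 [-0.09722864  0.          0.          0.          0.        ] [[ 0.00436453 -0.99972304 -0.02312579]
 [-0.55528389  0.01680998 -0.83149096]
 [ 0.83164942  0.01647045 -0.55505673]] [0.01308424 0.33309939 0.98232739]
{'time': 0.1, 'qpos': array([-1.37098738e+00,  2.87143284e-01,  1.57801215e+00, -9.05903422e-07,
        1.27859893e+00, -1.50024798e-01]), 'dq': array([-0.00064007,  0.00065257, -0.00112289,  0.00014019,  0.00123937,
        0.00049286]), 'joint_efforts': array([ 9.30795832e-04, -4.07298160e+01, -2.93698454e+01, -1.28195820e-04,
        3.41523373e-03,  9.05354426e-06]), 'eef_pos': array([ 0.23125224, -0.63356634,  0.2470513 ]), 'tcp_rot': array([ 9.84740411e-01,  1.74026304e-01, -2.73353829e-05, -1.08050790e-03]), 'contact_force': array([ 0.05932395, -0.43660799, -0.15397056]), 'wrist_torque': array([ 0.02897574, -0.07518856, -0.04410257]), 'finger_force': 0.0, 'opening': 1.001672302450268}
```

View pics/top0.png

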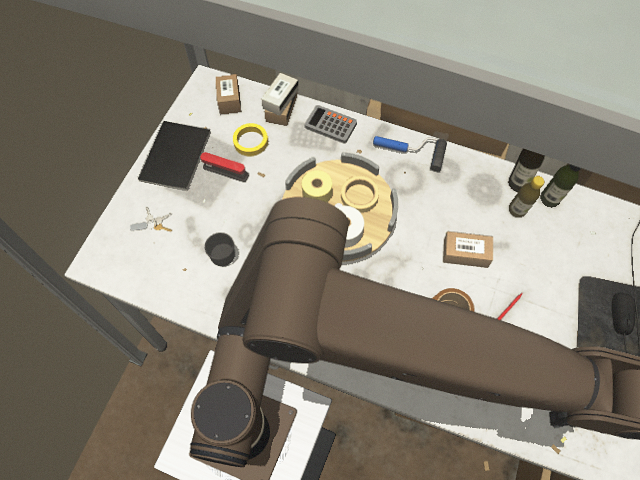

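View pics/side0.png

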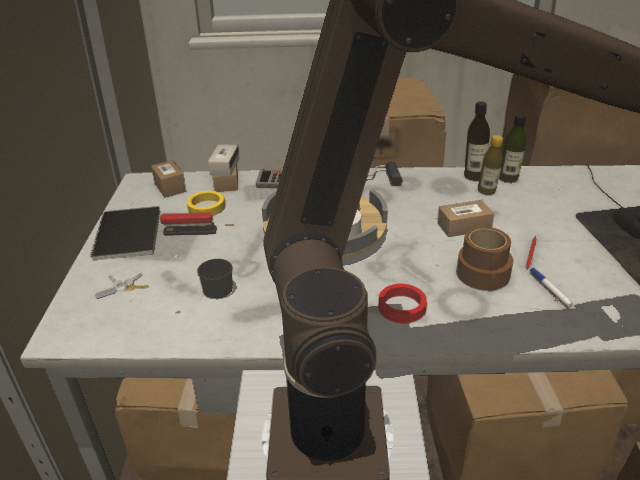

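```bash
cat > h.py <<'E'
from plant import ctrl
import cv2,numpy as np
def cam(n): return ctrl.read_camera(n)
def K(c): return np.array([[c["fx"],0,c["cx"]],[0,c["fy"],c["cy"]],[0,0,1.]])
def w(c,uv,z):
    p=cv2.undistortPoints(np.array([[uv]],float),K(c),np.array(c["dist"]))[0,0]
    d=c["R"].T@np.array([p[0],p[1],1]); o=-c["R"].T@c["t"]
    return o+d*(z-o[2])/d[2]
def proj(c,X):
    return cv2.projectPoints(np.array(X,float).reshape(-1,1,3),cv2.Rodrigues(c["R"])[0],c["t"],K(c),np.array(c["dist"]))[0][:,0]
def crop(c,name,x,y,W,H,s):
    cv2.imwrite(f"pics/{name}.png",cv2.resize(c["image"][y:y+H,x:x+W,::-1],None,fx=s,fy=s,interpolation=cv2.INTER_CUBIC))
E
python3 - <<'E'
from h import *
c=cam("top")
for n,uv,z in [("mask",(360,193),.06),("yellow",(317,183),.085),("rim far",(360,157),.07),("rim right",(394,210),.07),("rimlow",(358,254),.07),("rimleft",(288,190),.07),("pot",(220,248),.0),("stapler",(223,165),.04),("carton",(468,247),.05),("cup",(453,300),.06)]:
    print(n,w(c,uv,z).round(3))
crop(c,"top1",260,130,160,160,4)
E
```

```text
mask [ 0.667 -0.039  0.06 ]
yellow [0.639 0.072 0.085]
rim far [ 0.768 -0.002  0.07 ]
rim right [ 0.646 -0.139  0.07 ]
rimlow [ 0.494 -0.096  0.07 ]
rimleft [0.6   0.139 0.07 ]
pot [0.407 0.256 0.   ]
stapler [0.624 0.346 0.04 ]
carton [ 0.625 -0.348  0.05 ]
cup [ 0.468 -0.351  0.06 ]
```

View pics/top1.png

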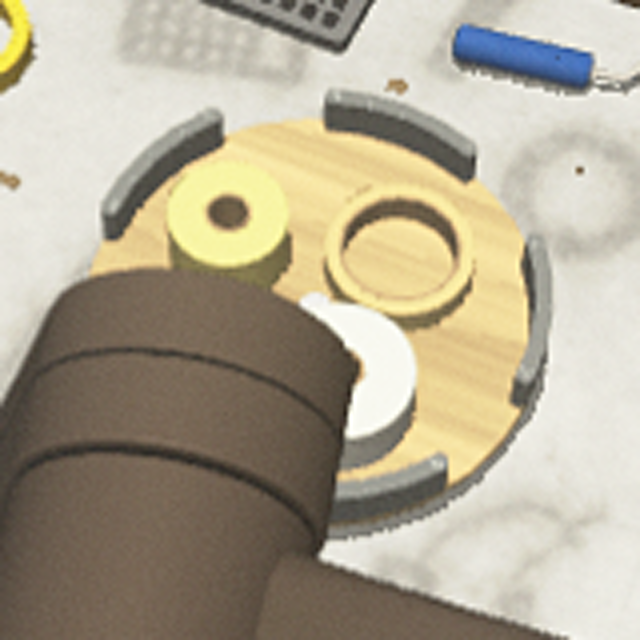

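Run:
```python
from h import *
from scipy.optimize import least_squares
c=cam("top")
pc=[(216,115),(110,207),(332,97),(470,155),(535,244),(526,380),(440,463)]
P=np.array([w(c,(260+a/4,130+b/4),.07)[:2] for a,b in pc])
r=least_squares(lambda x:np.hypot(*(P-x).T)-.148,[.62,0]);o=r.x
print(o,r.fun.round(4)); d=P-o
print("end angles",np.degrees(np.arctan2(d[:,1],d[:,0])).round(1))
m=w(c,(260+400/4,130+248/4),.06)[:2]; print("mask",m,np.hypot(*(m-o)),np.degrees(np.arctan2(*(m-o)[::-1])))
m=w(c,(260+228/4,130+212/4),.085)[:2]; print("yel",m,np.hypot(*(m-o)),np.degrees(np.arctan2(*(m-o)[::-1])))
```

```text
[0.61619542 0.0017852 ] [ 0.001   0.0002  0.0011 -0.0018  0.0002  0.0017  0.0001]
end angles [  47.8   87.5   16.6  -24.2  -55.8  -95.6 -127.4]
mask [ 0.6696329  -0.03781796] 0.0665129595128906 -36.5425876518792
yel [0.63922824 0.0721917 ] 0.07407824292945021 71.88498445168193
```

Call:
drive_tool --moves '[[[0,0,0.175],[0,0,0],0],[[0,0,0.175],[0,0,0],0],[[0,0,0],[0.02,-0.03,0],0],[[0,0,0],[0.027,-0.041,0],0],[[0,0,0],[0.027,-0.041,0],0]]' --grip_force 20

```text
time: 0.82
eef_pos: [0.3058, -0.5209, 0.248]
tcp_rot: [1.0, -0.0, -0.0, -0.0]
contact_force: [0.5, 0.1, 0.3]
opening: -0.0
finger_force: 0.0
```

Call:
drive_tool --moves '[[[0,0,0],[0.027,-0.041,0],0],[[0,0,0],[0.027,-0.041,0],0],[[0,0,0],[0.027,-0.041,0],0],[[0,0,0],[0.027,-0.041,0],0],[[0,0,0],[0.027,-0.041,0],0]]'

```text
time: 1.45
eef_pos: [0.441, -0.3156, 0.2483]
tcp_rot: [1.0, -0.0, 0.0, 0.0]
contact_force: [0.1, 0.1, -0.5]
opening: 0.005
finger_force: 0.0
```

Call:
drive_tool --moves '[[[0,0,0],[0.027,-0.041,0],0],[[0,0,0],[0.027,-0.041,0],0],[[0,0,0],[0.025,-0.032,0],0],[[0,0,0],[0,0,0],0]]'

```text
time: 1.95
eef_pos: [0.5204, -0.201, 0.2481]
tcp_rot: [1.0, 0.002, -0.0, -0.0]
contact_force: [0.1, 0.1, -0.4]
opening: 0.002
finger_force: 0.0
```

Run:
```python
from h import *
a=cam("wrist");b=cam("top");s=cam("side")
crop(s,"side2",240,160,170,120,4)
i=cv2.resize(b["image"][130:290,260:420,::-1],(480,480),interpolation=cv2.INTER_CUBIC)
cv2.imwrite("pics/pair2.png",i); cv2.imwrite("pics/wrist2.png",a["image"][:,:,::-1])
print(ctrl.get_state()["eef_pos"])
```

```text
[ 0.51904848 -0.20359272  0.24813548]
```

View pics/wrist2.png

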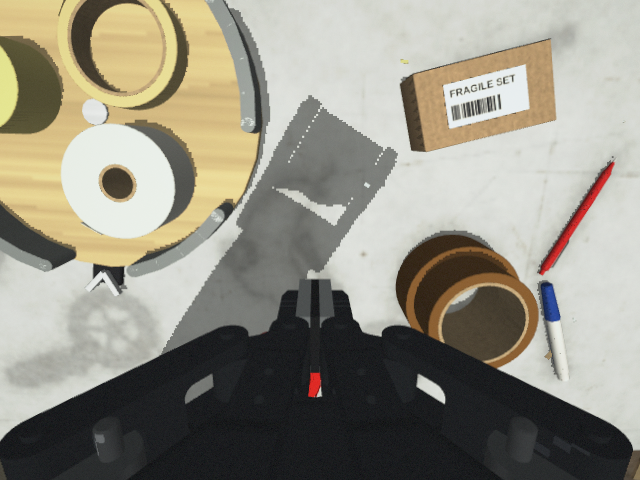

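View pics/side2.png

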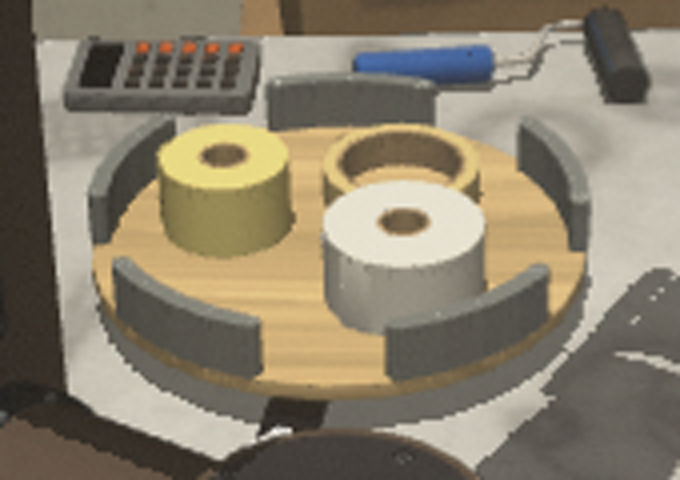

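Run:
```python
from h import *
c=cam("wrist"); o=np.array([.6162,.0018])
for n,uv,z in [("endC",(248,122),.07),("endD",(221,214),.07),("endD2",(137,271),.07),("endE",(44,265),.07),("arrow tip",(104,272),.016),("legL",(88,289),.016),("legR",(120,292),.016),("white",(117,182),.085),("whiteedgeR",(175,182),.085),("tip?",(316,282),.231)]:
    p=w(c,uv,z)[:2]; d=p-o; print(n,p.round(4),np.hypot(*d).round(4),np.degrees(np.arctan2(d[1],d[0])).round(1))
```

```text
endC [ 0.6034 -0.1475] 0.1498 -94.9
endD [ 0.5252 -0.1193] 0.1515 -126.9
endD2 [ 0.4708 -0.036 ] 0.1502 -165.4
endE [0.4766 0.0523] 0.1485 160.1
arrow tip [0.4489 0.0312] 0.1699 170.1
legL [0.4283 0.053 ] 0.1947 164.8
legR [0.4248 0.0168] 0.192 175.5
white [ 0.5556 -0.0382] 0.0726 -146.5
whiteedgeR [ 0.5554 -0.087 ] 0.1076 -124.4
tip? [ 0.5273 -0.2038] 0.224 -113.4
```

Call:
drive_tool --moves '[[[0,0,0],[0.021,-0.03,0],0],[[0,0,0],[0.021,-0.03,0.02],0],[[0,0,0],[0,0,0.04],0],[[0,0,0],[0,0,0.03],0],[[0,0,0],[0,0,0],0]]'

```text
time: 2.78
eef_pos: [0.5592, -0.1434, 0.1552]
tcp_rot: [1.0, -0.001, -0.003, -0.001]
contact_force: [-0.3, 0.6, 0.7]
opening: 0.002
finger_force: 0.0
```

Call:
drive_tool --moves '[[[0,0,0],[0,0,0.03],0],[[0,0,0],[0,0,0.03],0],[[0,0,0],[0,0,0.02],0],[[0,0,0],[0,0,0.01],0],[[0,0,0],[0,0,0],0]]'

```text
time: 3.4
eef_pos: [0.5615, -0.1435, 0.0684]
tcp_rot: [1.0, -0.0, -0.0, -0.0]
contact_force: [0.5, -0.7, -1.4]
opening: -0.002
finger_force: 0.0
```

Run:
```python
import sys
from h import *
s=ctrl.get_state();print(s["eef_pos"],s["contact_force"])
p=cam("wrist");crop(p,"wrist3",60,60,400,300,2)
o=np.array([.6162,.0018]);r=.153
A=np.radians(np.r_[-111,-114,-118,np.arange(-123,-279,-5)])
P=o+r*np.c_[np.cos(A),np.sin(A)]
d=np.diff(P,axis=0)
for i in range(0,len(d),5): print([[round(x,4),round(-y,4)] for x,y in d[i:i+5]],np.degrees(A[min(i+5,len(d))]),P[min(i+5,len(d))].round(3))
```

```text
[ 0.56151849 -0.14345014  0.06843759] [ 0.46222108 -0.70939714 -1.43389417]
[[np.float64(-0.0074), np.float64(-0.0031)], [np.float64(-0.0096), np.float64(-0.0047)], [np.float64(-0.0115), np.float64(-0.0068)], [np.float64(-0.0109), np.float64(-0.0078)], [np.float64(-0.0101), np.float64(-0.0087)]] -133.0 [ 0.512 -0.11 ]
[[np.float64(-0.0094), np.float64(-0.0095)], [np.float64(-0.0085), np.float64(-0.0103)], [np.float64(-0.0076), np.float64(-0.011)], [np.float64(-0.0066), np.float64(-0.0116)], [np.float64(-0.0055), np.float64(-0.0121)]] -158.0 [ 0.474 -0.056]
[[np.float64(-0.0045), np.float64(-0.0126)], [np.float64(-0.0033), np.float64(-0.0129)], [np.float64(-0.0022), np.float64(-0.0132)], [np.float64(-0.001), np.float64(-0.0133)], [np.float64(0.0001), np.float64(-0.0133)]] -183.0 [0.463 0.01 ]
[[np.float64(0.0013), np.float64(-0.0133)], [np.float64(0.0024), np.float64(-0.0131)], [np.float64(0.0036), np.float64(-0.0129)], [np.float64(0.0047), np.float64(-0.0125)], [np.float64(0.0057), np.float64(-0.012)]] -208.0 [0.481 0.074]
[[np.float64(0.0068), np.float64(-0.0115)], [np.float64(0.0078), np.float64(-0.0109)], [np.float64(0.0087), np.float64(-0.0101)], [np.float64(0.0095), np.float64(-0.0094)], [np.float64(0.0103), np.float64(-0.0085)]] -233.0 [0.524 0.124]
[[np.float64(0.011), np.float64(-0.0076)], [np.float64(0.0116), np.float64(-0.0066)], [np.float64(0.0121), np.float64(-0.0055)], [np.float64(0.0126), np.float64(-0.0045)], [np.float64(0.0129), np.float64(-0.0033)]] -258.0 [0.584 0.151]
[[np.float64(0.0132), np.float64(-0.0022)], [np.float64(0.0133), np.float64(-0.001)], [np.float64(0.0133), np.float64(0.0001)], [np.float64(0.0133), np.float64(0.0013)]] -278.0 [0.637 0.153]
```

View pics/wrist3.png

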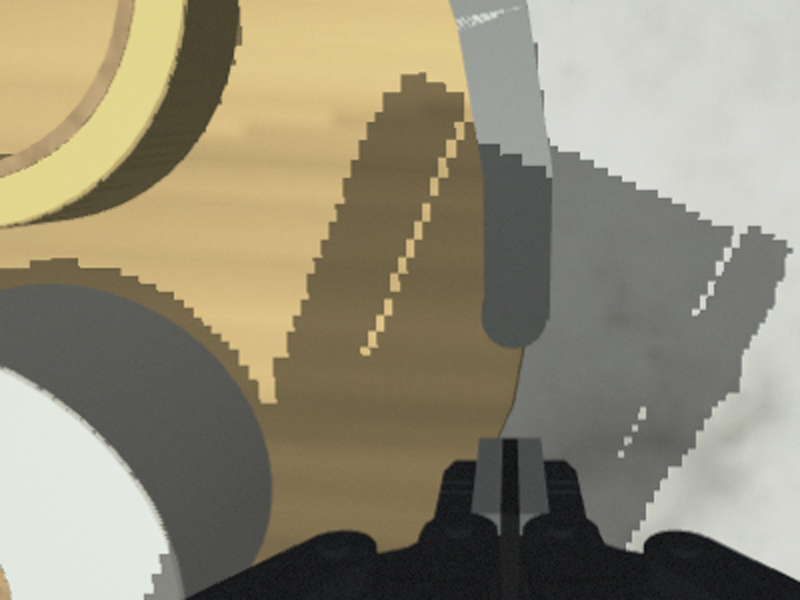

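Call:
drive_tool --moves '[[[0,0,0],[-0.007,-0.003,0],0],[[0,0,0],[-0.01,-0.005,0],0],[[0,0,0],[-0.011,-0.007,0],0],[[0,0,0],[-0.011,-0.008,0],0],[[0,0,0],[-0.01,-0.009,0],0]]'

```text
time: 4.08
eef_pos: [0.512, -0.1107, 0.0687]
tcp_rot: [1.0, -0.0, 0.001, 0.0]
contact_force: [1.8, -2.1, 0.1]
opening: 0.003
finger_force: 0.7
```

Call:
drive_tool --moves '[[[0,0,0],[-0.0095,-0.0095,0],0],[[0,0,0],[-0.0085,-0.0105,0],0],[[0,0,0],[-0.0075,-0.011,0],0],[[0,0,0],[-0.0065,-0.0115,0],0],[[0,0,0],[-0.0055,-0.012,0],0]]'

```text
time: 4.7
eef_pos: [0.4745, -0.0559, 0.0683]
tcp_rot: [1.0, -0.0, -0.0, 0.0]
contact_force: [1.2, -0.8, -0.4]
opening: 0.001
finger_force: 0.7
```

On the planned arc (0.474, -0.056), with small forces; continuing.

Call:
drive_tool --moves '[[[0,0,0],[-0.0045,-0.0125,0],0],[[0,0,0],[-0.0035,-0.013,0],0],[[0,0,0],[-0.002,-0.013,0],0],[[0,0,0],[-0.001,-0.0135,0],0],[[0,0,0],[0,-0.0135,0],0]]'

```text
time: 5.32
eef_pos: [0.4641, 0.0097, 0.0684]
tcp_rot: [1.0, -0.0, 0.0, 0.0]
contact_force: [1.3, -1.8, -0.7]
opening: 0.003
finger_force: 0.9
```

Call:
drive_tool --moves '[[[0,0,0],[0.0015,-0.0135,0],0],[[0,0,0],[0.0025,-0.013,0],0],[[0,0,0],[0.0035,-0.013,0],0],[[0,0,0],[0.0045,-0.0125,0],0],[[0,0,0],[0.0055,-0.012,0],0]]'

```text
time: 5.95
eef_pos: [0.4811, 0.0738, 0.0679]
tcp_rot: [1.0, -0.0, -0.001, -0.0]
contact_force: [-1.9, -0.9, -0.1]
opening: -0.002
finger_force: 0.6
```

Call:
drive_tool --moves '[[[0,0,0],[0.007,-0.0115,0],0],[[0,0,0],[0.008,-0.011,0],0],[[0,0,0],[0.0085,-0.01,0],0],[[0,0,0],[0.0095,-0.0095,0],0],[[0,0,0],[0.005,-0.004,0],0]]'

```text
time: 6.58
eef_pos: [0.5202, 0.1195, 0.0684]
tcp_rot: [1.0, 0.0, 0.0, -0.0]
contact_force: [-1.6, -1.0, -0.0]
opening: 0.0
finger_force: 0.7
```

Run:
```python
from h import *
c=cam("top"); crop(c,"top4",240,110,200,150,4)
c=cam("side"); crop(c,"side4",220,150,200,150,4)
```

```text
(no output)
```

View pics/top4.png

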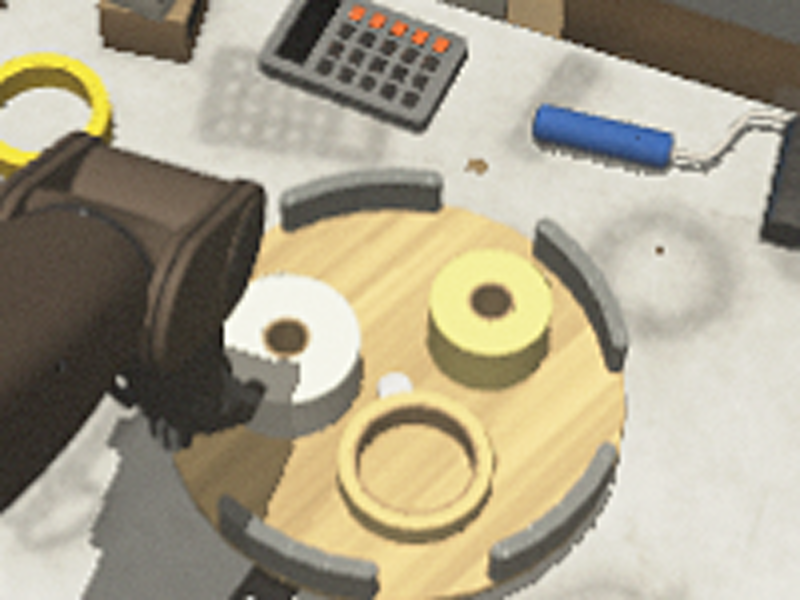

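Run:
```python
from h import *
c=cam("top"); o=np.array([.6162,.0018])
for n,uv,z in [("mask",(415,460),.06),("end",(434,186),.07),("end",(289,210),.07),("end",(544,232),.07),("end",(617,352),.07)]:
    p=w(c,(240+uv[0]/4,110+uv[1]/4),z)[:2]; d=p-o; print(n,p.round(4),np.hypot(*d).round(4),np.degrees(np.arctan2(d[1],d[0])).round(1))
r=.153
A=np.radians([-230.5,-235.5,-240.5,-245.5,-250.5,-255.5,-260.5,-263.5,-266.5,-269.5,-272.5])
P=o+r*np.c_[np.cos(A),np.sin(A)];d=np.diff(P,axis=0)*[1,-1]
print(d.round(4),P[-1], ctrl.get_state()["eef_pos"])
```

```text
mask [ 0.5617 -0.0326] 0.0645 -147.7
end [0.7577 0.0278] 0.1439 10.4
end [0.7033 0.1119] 0.1404 51.6
end [ 0.7503 -0.0537] 0.1451 -22.5
end [ 0.6798 -0.1287] 0.1452 -64.0
[[ 0.0107 -0.008 ]
 [ 0.0113 -0.0071]
 [ 0.0119 -0.0061]
 [ 0.0124 -0.005 ]
 [ 0.0128 -0.0039]
 [ 0.0131 -0.0028]
 [ 0.0079 -0.0011]
 [ 0.008  -0.0007]
 [ 0.008  -0.0003]
 [ 0.008   0.0001]] [0.62287377 0.15465438] [0.51995629 0.11924271 0.06847743]
```

Call:
drive_tool --moves '[[[0,0,0],[0.0105,-0.008,0],0],[[0,0,0],[0.0115,-0.007,0],0],[[0,0,0],[0.012,-0.006,0],0],[[0,0,0],[0.0125,-0.005,0],0],[[0,0,0],[0.013,-0.004,0],0]]'

```text
time: 7.35
eef_pos: [0.5799, 0.1492, 0.0682]
tcp_rot: [1.0, -0.0, -0.0, 0.0]
contact_force: [-2.0, -1.1, -0.4]
opening: -0.003
finger_force: 0.7
```

Call:
drive_tool --moves '[[[0,0,0],[0.013,-0.003,0],0],[[0,0,0],[0.008,-0.001,0],0],[[0,0,0],[0.008,-0.0005,0],0],[[0,0,0],[0.006,-0.0005,0],0],[[0,0,0],[0,0,0],0]]'

```text
time: 7.98
eef_pos: [0.6149, 0.154, 0.0687]
tcp_rot: [1.0, -0.0, 0.001, -0.0]
contact_force: [-0.0, 0.2, -0.0]
opening: -0.003
finger_force: 0.0
```

Run:
```python
from h import *
c=cam("top"); a=cv2.resize(c["image"][150:280,280:410,::-1],(520,520),interpolation=cv2.INTER_CUBIC)
cv2.imwrite("pics/top5.png",a)
c=cam("side"); crop(c,"side5",240,160,180,130,4)
```

```text
(no output)
```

View pics/top5.png

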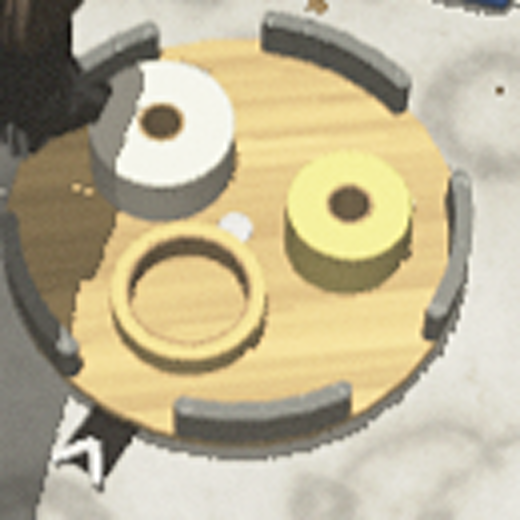

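View pics/side5.png

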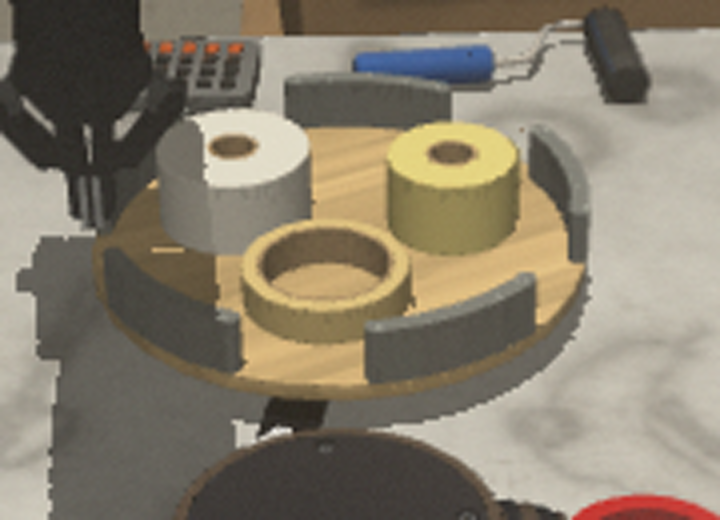

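Run:
```python
from h import *
c=cam("top"); o=np.array([.6162,.0018])
def f(n,p):
    d=p[:2]-o; print(n,p.round(4),np.hypot(*d).round(4),np.degrees(np.arctan2(d[1],d[0])).round(1))
for n,uv,z in [("mask",(188,290),.06),("arrow",(94,439),.016),("legL",(58,453),.016),("legR",(100,485),.016),("end",(266,22),.07),("end",(403,98),.07),("end",(462,178),.07),("end",(432,328),.07),("end",(343,390),.07),("end",(180,405),.07),("end",(66,358),.07)]:
    f(n,w(c,(280+uv[0]/4,150+uv[1]/4),z))
s=cam("side")
for n,uv,z in [("mask",(326,262),.06),("end",(530,282),.07),("end",(372,326),.07),("end",(233,318),.07)]: f("s "+n,w(s,(240+uv[0]/4,160+uv[1]/4),z))
```

```text
mask [0.5526 0.0099 0.06  ] 0.0641 172.7
arrow [0.4513 0.0347 0.016 ] 0.1682 168.7
legL [0.4336 0.0524 0.016 ] 0.1894 164.5
legR [0.423  0.0189 0.016 ] 0.1939 175.0
end [0.7588 0.034  0.07  ] 0.1462 12.7
end [ 0.7355 -0.0723  0.07  ] 0.1404 -31.9
end [ 0.6912 -0.1284  0.07  ] 0.1502 -60.1
end [ 0.5794 -0.1453  0.07  ] 0.1517 -104.1
end [ 0.5177 -0.1076  0.07  ] 0.1472 -132.0
end [ 0.4706 -0.0168  0.07  ] 0.1468 -172.7
end [0.4745 0.0616 0.07  ] 0.1538 157.1
s mask [0.5491 0.0116 0.06  ] 0.0678 171.7
s end [ 0.5087 -0.1062  0.07  ] 0.1524 -134.9
s end [ 0.4666 -0.0147  0.07  ] 0.1505 -173.7
s end [0.4769 0.0637 0.07  ] 0.1524 156.0
```

Call:
drive_tool --moves '[[[0,0,0],[-0.008,-0.003,0],0],[[0,0,0],[0,0,-0.02],0],[[0,0,0],[0,0,-0.04],0],[[0,0,0],[0,0,-0.05],0],[[0,0,0],[0,0,0],0]]'

```text
time: 8.8
eef_pos: [0.6096, 0.1573, 0.1864]
tcp_rot: [1.0, 0.0, 0.007, -0.001]
contact_force: [0.0, -0.4, -0.1]
opening: 0.001
finger_force: 0.0
```

Run:
```python
from h import *
c=cam("side"); b=cv2.imread("pics/side5.png"); crop(c,"side6",240,160,180,130,4); a=cv2.imread("pics/side6.png")
print(np.abs(a.astype(int)-b)[220:345,240:600].mean(), ctrl.get_state()["contact_force"], ctrl.get_state()["eef_pos"])
```

```text
1.2869851851851852 [ 0.6646684  -0.21445825 -1.12909972] [0.60788449 0.15717374 0.18311259]
```

View pics/side6.png

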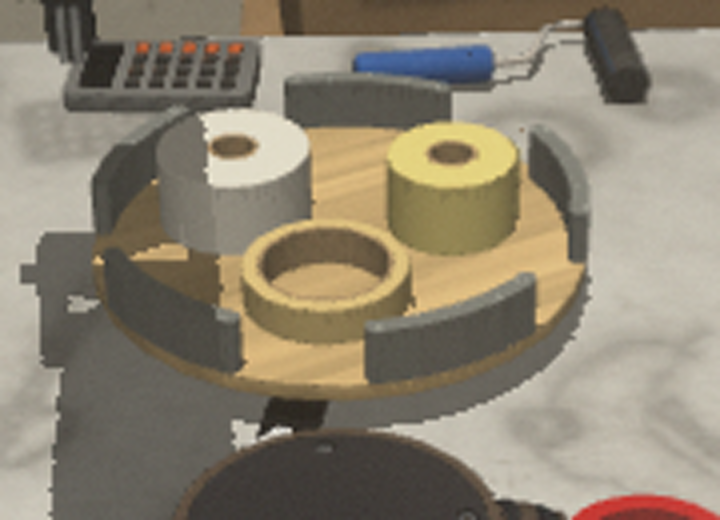

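The picture shows the tray unchanged, with all three rolls flat on it. The masking roll, at (326,262), is in front of the pointer tongue, and the gripper is clear.

```bash
python3 -c "
from plant import ctrl
print(ctrl.sign_off())"
```

```text
the job is handed in; nothing more can be done
None
```

The masking roll now stands at the pointer, about 3 mm off its line by camera measurement (limit 14 mm). All three rolls are flat on the tray, the gripper is clear, and the job was handed in at about 9 s; no verdict came back.

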